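# Deflection check of the longer leaf spring

## Task

Two leaf-spring test stands are on the bench; check the one with the longer leaf. With the fingertips closed, press its leaf straight down at the middle of the free span with about 8 N, so that its free end pushes the drag pointer down to between the two ridges on the scale plate (not past the lower one), and hold it steady there for a good second. Then let the leaf rise again, leave the pointer showing the reading, and do not press the shorter leaf.

Things in the scene. Friction and masses are not known exactly. Their poses are not given: they have to be found in the camera images.
- long_mid (a point): Middle of the free span of the longer leaf, on its top face, 80 mm above the bench when unloaded; sinks as the leaf is pressed. The leaf: a bright flat steel strip 36 mm wide, 4 mm thick, 200 mm of it free. y runs along it to the clamp, whose edge is 100 mm away; -y to the free tip, 100 mm away; x across it, z up.
- long_stand: Grey stand of the longer leaf, fixed to the bench: base 70 x 290 x 12 mm, origin under mid-span, axes as the leaf's. Clamp tower at +y, 96 mm high; past the tip at -y a thin column with the brass pointer and, on its -x side, an upright scale plate with two ridges, 100 mm high. The other stand is alike but its leaf is 120 mm, its base 210 mm long; either may be the left one.
- long_leaf (a joint): Bending of the longer leaf, rad: 0 level and unloaded, growing as pressed. It turns as on a hinge at the clamp's edge: per 0.1 rad mid-span sinks 10 mm, the tip 20 mm. Springy: at mid-span about 1 N starts it, 6 N gives 0.10, 8.4 N gives 0.15, 10.7 N gives 0.20 rad; it springs back by itself.
- long_pointer (a joint): Brass drag pointer of the longer leaf, m of travel down its column: 0 at the top, touching the unloaded leaf's tip from below. The tip pushes it down and it stays at the lowest place reached; it starts 0 to 0.008 down. The ridges mark 0.020 and 0.040; mid-way, 0.030, is reached when mid-span sinks 15 mm.
- short_leaf (a joint): Bending of the shorter leaf on the other stand, rad: 0 unloaded, growing as it is pressed down. It is to be left alone.

How it is judged:
By the outcome, as a careful person would: the job done as asked, in the order asked, and still so for the second after the job is handed in, with the robot touching nothing.
It also fails if it takes over 32 s, if anything falls off the work surface, if the arm or the gripper's body presses on something with over 40 N, if the wrist force passes 120 N, or if a joint passes its speed limit or range.

## Robot

A 6-joint arm with a two-finger parallel gripper is mounted at the origin on a cart in front of the work surface, level with it; the furniture and walls round the work are solid. World frame = base frame: x ahead of the robot, y to its left, z up, the work surface at z = 0. Lengths are in mm, angles in degrees, forces in N, time in s.
With the tool pointing down it reaches from about 300 to 850 mm from the base axis. Payload 4.2 kg.
Tool frame: the origin (TCP) lies on the centre line of the jaws, within the pads' length; the fingertips stand 14 mm ahead of it and the grasp point (between the pads) lies 5 mm behind it (env.finger_overhang is the z of the fingertips in the tool frame, in mm); z points along the fingers, y is the line along which they close (so a half turn about z gives the same grasp; the last joint's range is limited). The gripper opens to 91 mm and grips with 3 to 60 N. Pads are 32 mm wide; open, the fingers measure 118 mm over their backs; the gripper's body (76 mm by 178 mm) begins 60 mm behind the grasp point.
Start: joints at [-71.448, 18.312, 89.639, -0, 72.044, -1.146], TCP at [193.817, -541.366, 227.976] pointing down, gripper open.
Joint ranges: [-177.97, 177.97], [-48.28, 115.42], [12.27, 149.76], [-77.06, 257.06], [2.81, 150.46], [-146.56, 146.56]. Speed limits (degrees/s): [147.25, 147.25, 180, 180, 180, 180].

## Interface

Orientations are given as [roll, pitch, yaw] about the fixed x, y, z axes, in that order (R = Rz(yaw) Ry(pitch) Rx(roll)).
In Python, from workcell import sensors, viewer, env gives the robot as it stands. The module is installed in compiled form; this text tells all that it offers.
- The arm moves only by the tool step_arm, never from a script. Its argument "plan" is one flat list of numbers, 6 for each row, row after row: the shift along the tool's x, y, z in cm, then the turn, a rotation vector about the tool's x, y, z in rad. In form: [x, y, z, wx, wy, wz, x, y, z, wx, wy, wz, ...]. A call has 1 to 5 rows; each row shifts and turns the commanded pose from where the row before left it, along the tool's axes as they then stand; what a row does not reach is not made up. A row lasts 1/12 s, in which the tool goes at most 41.7 mm and 7.16 degrees, less where a joint would pass 70% of its speed; a pose out of reach is approached as far as the arm can. A call is refused whole if a number of a shift passes 4.17 or a number of a turn 0.125, either way. A call with a gripper value outside its range is refused whole. "hand" is the finger opening in cm, from 0 to 9.12, set as the call begins (left out, the last holds). The fingers move at their own pace and stop on an object; "newtons" is the grip in N (left out, the last holds). Time passes only in rows, so rows that do not move let the fingers close. It gives the time, the measured TCP pose, the force, the opening and the grip force at its end, in the units of the state.
- sensors.state(): the state, without advancing time (a new reading comes with each control period).
- viewer.grab_frame(name): name is "side" or "top"; returns a dict with "img" (400x640x3 uint8, red, green, blue), "fx", "fy", "cx", "cy" (pixels), "k1" (the pictures are not rectified: a ray, as slopes to the right and down, at radius r is drawn at 1 + k1 r^2 times it, then the intrinsics apply), "position" and "attitude" of the camera in the world. Camera axes: x right, y down, z forward; pixel columns grow to the right and rows downward; lengths in mm; the calibration is good to about 2 mm. A picture is of the moment at which its call begins. There is no depth.
- env.job_done(): hands the job in; it is judged then, once.
Trained networks look in a picture, given as the dict that the camera call returned (one of the last four; its "shot" number tells which), for a name from the list of things; names that differ only in an ending like _2 or _b are one class to them, and where a whole thing is asked for, a point or a joint stands for the part that bears it (a point fixed in the world has none). Each returns a list of dicts, best first, with "score" (0 to 1); they miss things now and then, are a little off and sometimes report something else, mostly with a low value. They report only what shows in the picture. A call takes as long as a camera call.
- viewer.boxes_of(name, picture): "location" ([column, row] in pixels, amid what is visible of it).
- viewer.pinpoint(name, picture): "location" ([column, row] in pixels: a listed point, or the origin of a listed thing).
The state is a dict: "time_s": time; "qpos": joint angles; "qvel": joint speeds; "effort": joint torques, N m; "ee_pos": TCP position; "ee_rot": TCP orientation; "force": force on the tool from outside, world axes, zero at the start; "torque": the same for the moment, N m; "gripper_width": finger opening in mm; "gripper_force": force on a finger pad.
Only numpy, scipy, OpenCV 4.12 (cv2) and the standard library are available. Lean on these libraries where they do the work, as an engineer would, in place of code of your own. Each camera call takes 0.05 s, during which the arm holds its last target. There are 200 camera calls.

## Working session

There is one attempt and no reset: what is moved stays moved. The work goes in short steps, Python scripts to look and compute and a tool call to move; the robot and the scene stay as the last step left them, time stands still between calls to the robot, and variables do not carry over. Pictures are saved under pics/ and viewed, at most 10 in all, crops included, and the job is handed in when it is done.

Besides the shell and the picture viewer there is one more tool, called as name(argument=value, ...), one argument or row to a line, values as JSON. step_arm: Moves the arm, as the interface text tells. Its arguments: {"type":"object","properties":{"plan":{"type":"array","items":{"type":"number"}},"hand":{"type":"number"},"newtons":{"type":"number"}},"required":["plan"]}

```bash
mkdir -p pics
cat > h.py <<'E'
import numpy as np, cv2
from scipy.spatial.transform import Rotation as R
from workcell import sensors, viewer, env
def Rm(a):
    a=np.array(a,float)
    if a.shape==(3,3): return a
    return R.from_euler('xyz',a,degrees=True).as_matrix()
def ray(p,uv):
    d=np.array([[ (uv[0]-p['cx'])/p['fx'],(uv[1]-p['cy'])/p['fy'] ]]);u=d.copy()
    for _ in range(20): u=d/(1+p['k1']*(u**2).sum())
    return np.array(p['position']),Rm(p['attitude'])@np.array([u[0,0],u[0,1],1])
def onz(p,uv,z):
    o,d=ray(p,uv); return o+d*(z-o[2])/d[2]
def proj(p,X):
    c=Rm(p['attitude']).T@(np.array(X,float)-np.array(p['position']));u=c[:2]/c[2]
    u=u*(1+p['k1']*(u@u)); return np.array([u[0]*p['fx']+p['cx'],u[1]*p['fy']+p['cy']])
E
python3 - <<'E'
from h import *
s=sensors.state();print(s['time_s'],s['ee_pos'],s['ee_rot'],s['force'],env.finger_overhang)
for n in('top','side'):
    p=viewer.grab_frame(n);cv2.imwrite(f'pics/{n}0.png',p['img'][:,:,::-1])
    print(n,p['position'],p['attitude'],p['k1'])
    for t,z in(('long_mid',80),('long_stand',0),('long_pointer',80),('short_leaf',80)):
        for f in('pinpoint','boxes_of'):
            for d in getattr(viewer,f)(t,p)[:3]:
                print(t,f,np.round(d['location'],1),round(d['score'],2),np.round(onz(p,d['location'],z),1))
E
```

```text
0.0 [ 193.65398478 -540.90915488  227.13275809] [-1.79900403e+02 -1.60149846e-03  1.96974076e+01] [-0.19242143 -0.50442756 -0.01343327] 14.0
top [ 422.31612777  -14.87007912 1479.20591612] [-174.20571923    0.3403766   -90.55800735] 0.0433258395159024
long_mid pinpoint [392.1 230.9] 0.64 [ 488.6 -167.7   80. ]
long_mid boxes_of [393.1 232. ] 0.88 [ 485.5 -170.4   80. ]
long_stand pinpoint [388.1 232.7] 0.63 [ 487.3 -164.8    0. ]
long_stand boxes_of [393.  233.6] 0.56 [ 484.5 -178.9    0. ]Traceback (most recent call last):
  File "<stdin>", line 8, in <module>
ValueError: it knows: long_mid, long_stand
```

View pics/top0.png

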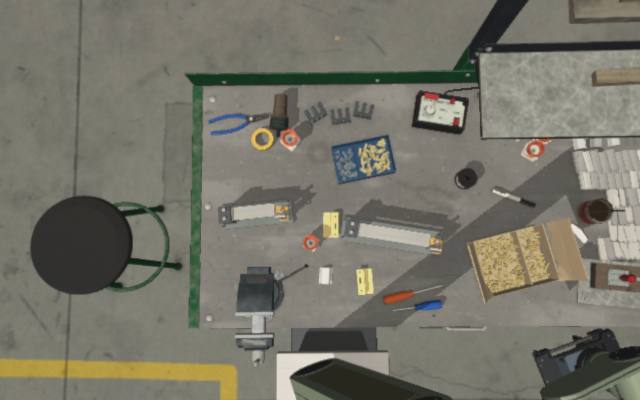

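The top view shows the long stand at about (345–442, 215–255), with its clamp at the left end and the brass pointer at the right end. The short stand is at (220–295, 200–228).

Run:
```python
from h import *
p=viewer.grab_frame('top');c=p['img'][195:270,325:455,::-1];cv2.imwrite('pics/topc.png',cv2.resize(c,None,fx=6,fy=6,interpolation=cv2.INTER_CUBIC))
p=viewer.grab_frame('side');cv2.imwrite('pics/side1.png',p['img'][:,:,::-1])
print(p['position'],p['attitude'],p['k1'],p['fx'])
for t,z in(('long_mid',80),('long_stand',0)):
    for f in('pinpoint','boxes_of'):
        for d in getattr(viewer,f)(t,p)[:3]:
            print(t,f,np.round(d['location'],1),round(d['score'],2),np.round(onz(p,d['location'],z),1))
```

```text
[308.84581583 866.13150693 813.57638292] [-130.27334434   -1.26325129 -164.23296994] -0.0935272152527109 424.2919362130006
long_mid pinpoint [354.  158.8] 0.57 [ 473.6 -173.6   80. ]
long_mid boxes_of [355.6 156.8] 0.81 [ 471.1 -185.4   80. ]
long_stand pinpoint [348.5 177.8] 0.8 [ 486.5 -180.2    0. ]
long_stand boxes_of [349.2 176.8] 0.9 [ 485.5 -185.9    0. ]
```

View pics/topc.png

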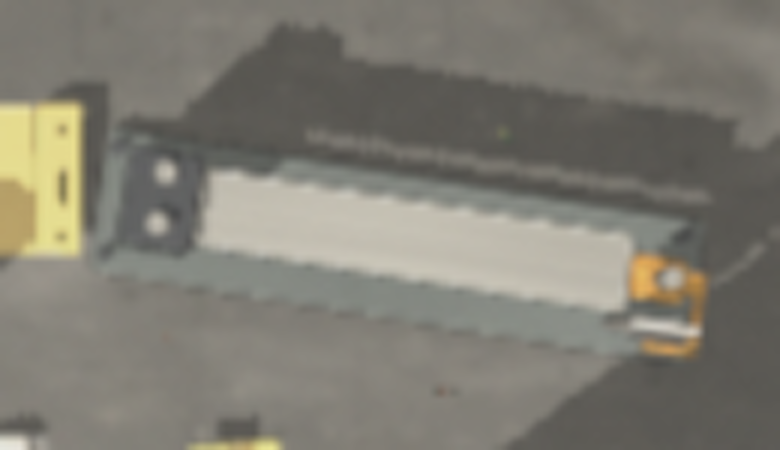

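View pics/side1.png

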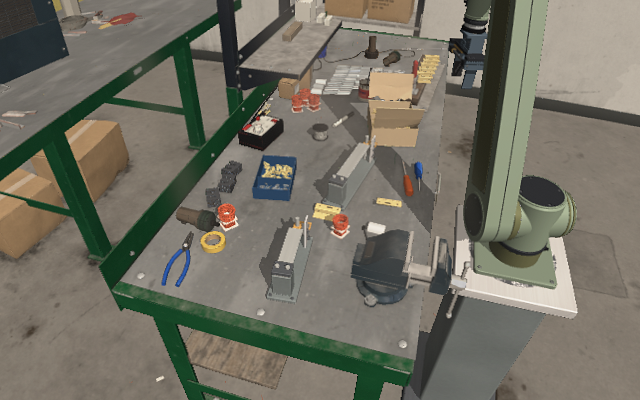

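The crop shows the leaf with clamp-edge corners at (205,170) and (200,247) and tip corners at (635,235) and (628,312), in crop pixels. The scale plate is at (665,328), on the robot side. The side view agrees: the long stand is the farther one, at about (350,175).

Run:
```python
from h import *
p=viewer.grab_frame('top')
P=[onz(p,(325+(u+.5)/6-.5,195+(v+.5)/6-.5),80)[:2] for u,v in((205,170),(200,247),(635,235),(628,312))]
c=(P[0]+P[1])/2;t=(P[2]+P[3])/2;d=t-c
print(np.round(P,1),'mid',(c+t)/2,np.linalg.norm(d),'tipdir deg',np.degrees(np.arctan2(d[1],d[0])))
print('mid from tip', t-d/np.linalg.norm(d)*100)
q=viewer.grab_frame('side')
A=[]
for pp in(p,q):
    l=viewer.pinpoint('long_mid',pp); print([(np.round(x['location'],1),round(x['score'],2)) for x in l]); A.append(ray(pp,l[0]['location']))
M=sum(np.eye(3)-np.outer(d,d)/(d@d) for o,d in A);b=sum((np.eye(3)-np.outer(d,d)/(d@d))@o for o,d in A);print('tri',np.linalg.solve(M,b))
print('proj mid in side',proj(q,[*((c+t)/2),80]))
s=sensors.state();print(s['time_s'],s['qpos'])
```

```text
[[ 511.5  -76.3]
 [ 476.2  -73.5]
 [ 479.8 -272.6]
 [ 444.7 -268.4]] mid [ 478.04536369 -172.70026316] 198.10214546406064 tipdir deg -99.17390362647131
mid from tip [ 478.19665265 -171.76347364]
[(array([392.5, 231.3]), 0.77)]
[(array([355.4, 158.9]), 0.64)]
tri [ 478.12502732 -169.69526691   82.77021524]
proj mid in side [352.48375923 158.71224065]
0.75 [-7.14488158e+01  1.83091543e+01  8.96388945e+01 -1.23130227e-03
  7.20430753e+01 -1.14667712e+00]
```

step_arm(
  plan=[3.0,-1.9,0,0,0,0,3.0,-1.9,0,0,0,0,3.0,-1.9,0,0,0,0,3.0,-1.9,0,0,0,0,3.0,-1.9,0,0,0,0],
  hand=0,
  newtons=20,
)

```text
time_s: 1.17
ee_pos: [303.7, -400.0, 228.1]
ee_rot: [180.0, -0.0, 19.7]
force: [-0.0, 0.5, 0.3]
gripper_width: 60.7
gripper_force: 0.0
```

step_arm(
  plan=[3.0,-1.9,0,0,0,0,3.0,-1.9,0,0,0,0,3.0,-1.9,0,0,0,0,3.0,-1.9,0,0,0,0,3.0,-1.9,0,0,0,0],
)

```text
time_s: 1.58
ee_pos: [413.0, -259.9, 228.2]
ee_rot: [180.0, -0.0, 19.7]
force: [0.8, -0.9, -0.1]
gripper_width: 27.2
gripper_force: 0.0
```

step_arm(
  plan=[0,0,0.8,0,0,0.1,0,0,0.8,0,0,0.1,0,0,0.8,0,0,0.1,0,0,0.8,0,0,0.1,0,0,0.8,0,0,0.1],
)

```text
time_s: 2.0
ee_pos: [412.4, -261.2, 187.7]
ee_rot: [180.0, -0.0, -9.2]
force: [-0.2, 0.6, 1.1]
gripper_width: 0.5
gripper_force: 0.0
```

step_arm(
  plan=[1.26,-2.34,1.0,0,0,0,1.26,-2.34,1.0,0,0,0,1.26,-2.34,1.0,0,0,0,1.26,-2.34,1.5,0,0,0,0,0,2.5,0,0,0],
)

```text
time_s: 2.42
ee_pos: [480.8, -174.7, 119.3]
ee_rot: [-180.0, -0.4, -8.8]
force: [-0.1, -0.2, -0.5]
gripper_width: 0.4
gripper_force: 0.0
```

Run:
```python
from h import *
p=viewer.grab_frame('side');s=sensors.state();print(s['time_s'],s['ee_pos'],s['force'])
e=s['ee_pos'];img=p['img'][:,:,::-1].copy()
x0,y0,x1,y1=310,110,410,210
c=cv2.resize(img[y0:y1,x0:x1],None,fx=6,fy=6,interpolation=cv2.INTER_CUBIC)
for X,col in(([e[0],e[1],e[2]-14],(0,0,255)),([478,-172,80],(0,255,0)),([462.1,-270.7,80],(255,0,0)),([493.9,-73.3,80],(255,0,0))):
    u=(proj(p,X)-[x0,y0])*6; cv2.circle(c,tuple(int(round(k)) for k in u),4,col,-1)
cv2.imwrite('pics/side2.png',c)
```

```text
2.4667 [ 475.64100777 -174.352964    113.62041181] [-2.1754483   0.08828807 -3.67053656]
```

View pics/side2.png

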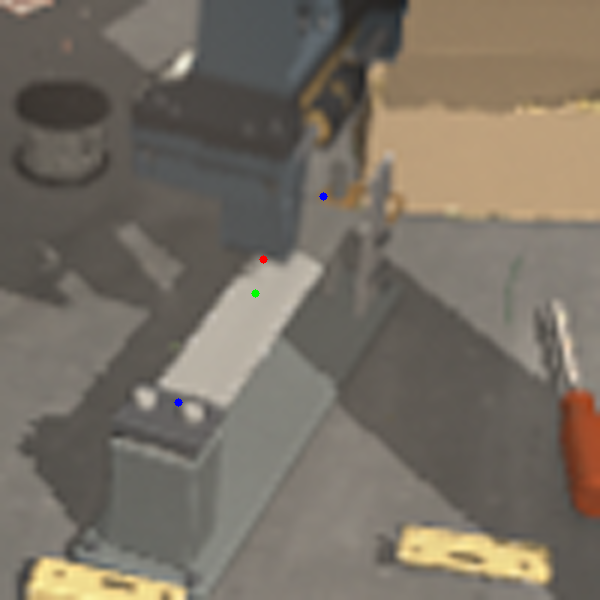

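The side crop shows the closed fingertips at (265,255), above the leaf and on its centre line. The leaf centre is about 2 px (4 mm) to the robot's side of my model, so I'll shift about 2 mm that way.

step_arm(
  plan=[-0.2,0,0.5,0,0,0,0,0,0.5,0,0,0,0,0,0.5,0,0,0,0,0,0,0,0,0,0,0,0,0,0,0],
)

```text
time_s: 2.88
ee_pos: [474.6, -177.1, 103.5]
ee_rot: [180.0, -0.1, -9.0]
force: [-0.4, -0.2, -0.1]
gripper_width: 0.6
gripper_force: 0.0
```

step_arm(
  plan=[0,0,0,0,0,0,0,0,0,0,0,0],
)

```text
time_s: 3.05
ee_pos: [474.9, -176.9, 103.6]
ee_rot: [180.0, -0.1, -9.0]
force: [-0.4, 0.3, -0.3]
gripper_width: 0.2
gripper_force: 0.0
```

step_arm(
  plan=[0,0,0.4,0,0,0,0,0,0.4,0,0,0,0,0,0.3,0,0,0,0,0,0.2,0,0,0,0,0,0,0,0,0],
)

```text
time_s: 3.47
ee_pos: [474.7, -176.5, 89.7]
ee_rot: [180.0, -0.0, -8.9]
force: [0.5, -0.7, 3.5]
gripper_width: 0.4
gripper_force: 1.2
```

step_arm(
  plan=[0,0,0.2,0,0,0,0,0,0.2,0,0,0,0,0,0,0,0,0,0,0,0,0,0,0],
)

```text
time_s: 3.8
ee_pos: [474.7, -176.4, 86.1]
ee_rot: [-180.0, -0.0, -9.0]
force: [0.1, 0.1, 4.0]
gripper_width: 0.4
gripper_force: 2.1
```

step_arm(
  plan=[0,0,0.2,0,0,0,0,0,0.2,0,0,0,0,0,0.1,0,0,0,0,0,0,0,0,0,0,0,0,0,0,0],
)

```text
time_s: 4.22
ee_pos: [474.8, -176.1, 81.4]
ee_rot: [-180.0, -0.0, -9.0]
force: [-0.2, 2.1, 7.2]
gripper_width: 0.5
gripper_force: 3.2
```

Run:
```python
from h import *
F=[];Z=[];T=[]
for i in range(6):
    p=viewer.grab_frame('side');s=sensors.state();F.append(s['force'][2]);Z.append(s['ee_pos'][2]);T.append(s['torque'])
print(s['time_s'],np.round(F,2),np.mean(F),np.mean(Z),np.mean(T,0))
img=p['img'][:,:,::-1].copy()
x0,y0,x1,y1=335,125,395,185
c=cv2.resize(img[y0:y1,x0:x1],None,fx=10,fy=10,interpolation=cv2.INTER_CUBIC)
cv2.imwrite('pics/side3.png',c)
```

```text
4.5167 [5.85 6.42 6.46 7.52 7.13 7.39] 6.79508581581747 81.38812427815519 [0.42907689 0.08755476 0.00216798]
```

View pics/side3.png

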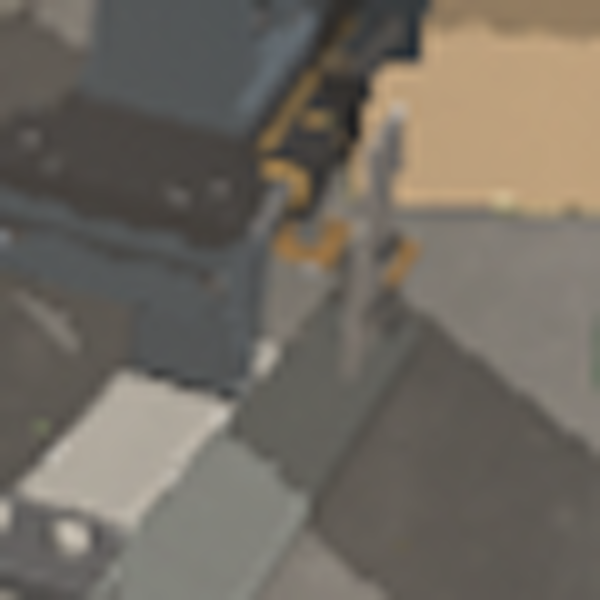

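The crop shows the leaf bent and the brass pointer, at (310,245) and (405,260), pushed about 7 px lower than before. That is roughly 25 mm of travel. The mean force is 6.8 N, so I'll go 2 mm further and hold.

step_arm(
  plan=[0,0,0.1,0,0,0,0,0,0.1,0,0,0,0,0,0,0,0,0,0,0,0,0,0,0,0,0,0,0,0,0],
)

```text
time_s: 4.93
ee_pos: [474.8, -175.9, 79.5]
ee_rot: [-179.9, -0.0, -9.0]
force: [-0.9, 3.1, 8.7]
gripper_width: 0.6
gripper_force: 3.6
```

Run:
```python
from h import *
F=[];Z=[]
for i in range(12):
    p=viewer.grab_frame('side');s=sensors.state();F.append(s['force'][2]);Z.append(s['ee_pos'][2])
print(s['time_s'],np.round(F,2),np.mean(F),np.mean(Z))
# predicted px shift of pointer per mm down
a=np.array([461,-278,80.]);print(proj(p,a),[proj(p,a-[0,0,k])-proj(p,a) for k in(20,30,40)])
```

```text
5.5333 [7.93 7.82 7.97 7.25 7.15 7.63 7.58 7.71 7.6  7.79 8.34 8.46] 7.768777797042802 79.52988151229677
[364.66982108 141.47839573] [array([-0.56436049,  5.2522157 ]), array([-0.84317012,  7.84283882]), array([-1.11975901, 10.41015517])]
```

step_arm(
  plan=[0,0,0,0,0,0,0,0,0,0,0,0,0,0,0,0,0,0,0,0,0,0,0,0,0,0,0,0,0,0],
)

```text
time_s: 5.95
ee_pos: [474.8, -175.9, 79.5]
ee_rot: [-179.9, -0.0, -9.0]
force: [-0.1, 2.7, 7.5]
gripper_width: 0.6
gripper_force: 3.6
```

step_arm(
  plan=[0,0,0,0,0,0,0,0,0,0,0,0,0,0,0,0,0,0,0,0,0,0,0,0,0,0,0,0,0,0],
)

```text
time_s: 6.37
ee_pos: [474.8, -175.9, 79.5]
ee_rot: [-179.9, -0.0, -9.0]
force: [-0.5, 2.2, 8.1]
gripper_width: 0.8
gripper_force: 3.6
```

step_arm(
  plan=[0,0,0,0,0,0,0,0,0,0,0,0,0,0,0,0,0,0,0,0,0,0,0,0,0,0,0,0,0,0],
)

```text
time_s: 6.78
ee_pos: [474.8, -175.9, 79.5]
ee_rot: [-179.9, -0.0, -9.0]
force: [-0.0, 3.1, 7.8]
gripper_width: 0.8
gripper_force: 3.6
```

step_arm(
  plan=[0,0,-0.3,0,0,0,0,0,-0.3,0,0,0,0,0,-0.4,0,0,0,0,0,-0.5,0,0,0,0,0,-0.8,0,0,0],
)

```text
time_s: 7.2
ee_pos: [473.8, -176.2, 101.5]
ee_rot: [-180.0, 0.1, -8.9]
force: [0.2, 0.1, -0.6]
gripper_width: 0.2
gripper_force: 0.0
```

step_arm(
  plan=[0,0,-2,0,0,0,0,0,-3,0,0,0,0,0,-3,0,0,0,0,0,-3,0,0,0,0,0,-2,0,0,0],
)

```text
time_s: 7.62
ee_pos: [475.0, -176.6, 235.0]
ee_rot: [180.0, -0.2, -8.9]
force: [1.3, -0.4, 0.0]
gripper_width: 0.3
gripper_force: 0.0
```

Run:
```python
from h import *
for i in range(3): p=viewer.grab_frame('side')
s=sensors.state();print(s['time_s'],s['ee_pos'],s['force'])
img=p['img'][:,:,::-1].copy()
x0,y0,x1,y1=335,125,395,185
c=cv2.resize(img[y0:y1,x0:x1],None,fx=10,fy=10,interpolation=cv2.INTER_CUBIC)
cv2.imwrite('pics/side4.png',c)
```

```text
7.7667 [ 475.06972698 -176.63734249  233.49064955] [-0.22562342 -0.13266061  0.16615229]
```

View pics/side4.png

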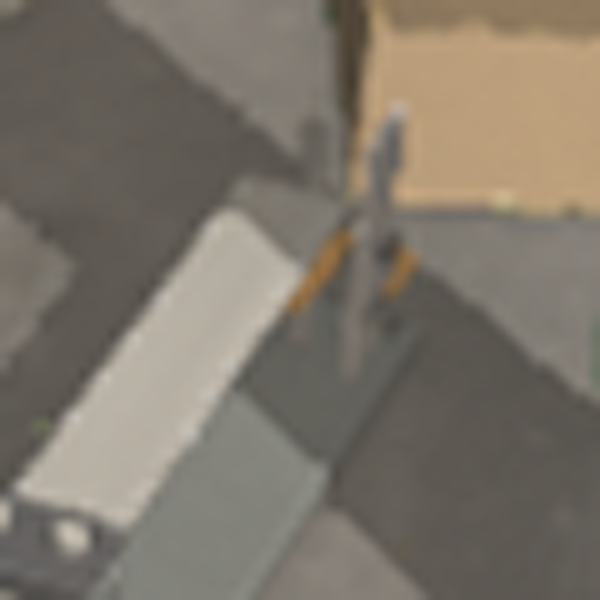

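The leaf is level again and the pointer stays low, with brass at (320,270) and (405,268) in the crop. One absolute check of its travel before I hand in.

Run:
```python
from h import *
p=viewer.grab_frame('side')
def brass(im):
    h=cv2.cvtColor(im,cv2.COLOR_BGR2HSV)[125:170,360:385]
    m=(h[...,0]>8)&(h[...,0]<22)&(h[...,1]>140); m[:, :0]=0
    return m
a=cv2.imread('pics/side1.png');b=p['img'][:,:,::-1].copy()
x0,y0,x1,y1=345,125,395,175
cv2.imwrite('pics/cmp.png',np.hstack([cv2.resize(i[y0:y1,x0:x1],None,fx=8,fy=8,interpolation=cv2.INTER_CUBIC) for i in(a,b)]))
t=viewer.grab_frame('top')
# brass front bit & plate in top view (initial crop coordinates)
for n,(u,v),z in(('plate',(665,328),100),('front',(670,350),78),('front',(670,350),50)):
    X=onz(t,(325+u/6,195+v/6),z); print(n,np.round(X),(proj(p,X)-[x0,y0])*8)
for z in(80,60,50,40,30): print(z,(proj(p,[430,-285,z])-[x0,y0])*8+[400,0])
```

```text
plate [ 436. -282.  100.] [226.30311746  94.22672085]
front [ 426. -288.   78.] [247.4809052  137.28796651]
front [ 426. -294.   50.] [242.15360519 188.47965043]
80 [637.07738222 135.85879275]
60 [631.83189215 177.84229263]
50 [629.24022835 198.55047486]
40 [626.66904744 219.07240256]
30 [624.11817114 239.41014339]
```

View pics/cmp.png

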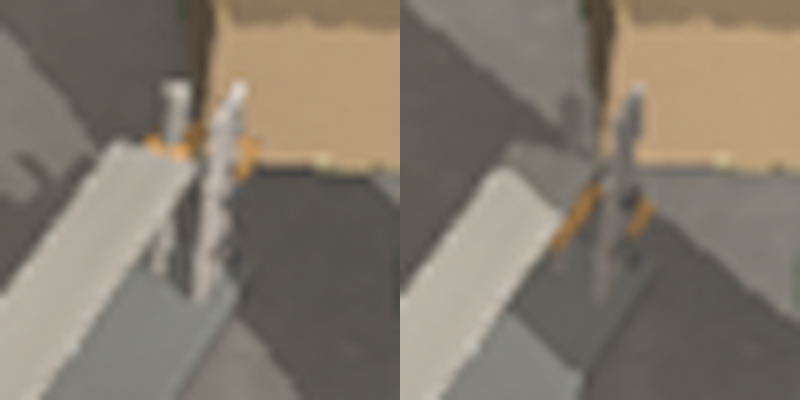

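In the comparison, the brass tab dropped from (248,158) to (243,217), about 28 mm. Even with the 0–8 mm start offset, that is inside the 20–40 mm band. The leaf tip is back level; the apparent shortening is only the arm's shadow.

```bash
python3 -c "
from workcell import env
print(env.job_done())"
```

```text
the job is handed in; nothing more can be done
None
```

I pressed the longer leaf near mid-span at about 7.8 N, held it about 2 s and released it; the leaf rose level and its pointer stayed about 28–33 mm down by my estimate (ridges 20 and 40, not readable in the images). The shorter leaf was not touched and the job is handed in; no verdict was returned.

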